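# Show the alignment camera the right wheel target in the mirror

## Task

The coloured disc in the yellow job tray tells which wheel-alignment target, red or blue, is to be checked. Turn the mirror (a yellow grip stands on its top edge) until the camera on the same stand sees the target of that colour centred in the mirror, then finish while still gripping the mirror, holding it steady at that angle (it springs back if let go). Leave the discs and the other things on the bench alone.

Things in the scene. Friction and masses are not known exactly. Their poses are not given: they have to be found in the camera images.
- head: Camera-and-mirror stand, bolted down: round steel foot 110 mm across with a white dial, a bar along the bench to a black camera on a post (65 x 50 x 50 mm, top 155 mm above the bench, 172 to 237 mm out along x). Origin: on the bench under the mirror's upright turning axis. x points from that axis to the camera, whose lens looks back at the mirror; z up.
- lens (a point): Centre of the camera lens, 158 mm from the mirror axis along the stand's x axis, 130 mm above the bench.
- mirror (a joint): Mirror angle q about its upright axis, 0 to 1.4 rad, counter-clockwise from above. At 0 (parked) the glass squarely faces the camera; at q it faces q from the stand's x axis, so the camera's reflected line of sight leaves at 2q from that axis. A spring drives it back to 0: 0.02 N m at 0, growing by 0.04 N m per rad; it does not stay when let go.
- glass_mid (a point): Centre of the mirror glass, on the turning axis (which lies in the plane of the glass), 130 mm above the bench. The mirror is 116 mm wide, 12 mm thick in a black frame, its lower edge 80 mm and its upper edge 180 mm above the bench.
- grip_mid (a point): Point on the turning axis inside the mirror's yellow grip, 203 mm above the bench; its x axis is the way the glass faces, y along the mirror's width. The grip is an upright block on the mirror's top edge, fixed to it: 16 mm thick along x, 50 mm long along y, from 178 to 223 mm above the bench. Pinch it from above across its 16 mm thickness and turn about the vertical.
- sight (a point): Point on the mirror axis 130 mm above the bench whose x axis is the camera's line of sight after the mirror: it turns twice as far as the mirror. A geared orange needle low on the dial (95 mm long, 35 mm above the bench) points the same way. The target is centred in the camera's view when this x axis runs through the target's centre.
- red_target_mid (a point): Centre of the red target's panel, 130 mm above the bench. The target is a fixed upright red panel 104 mm wide, 94 mm high, 12 mm thick with white dots on a black face, on a post with a red foot.
- blue_target_mid (a point): Centre of the blue target's panel, 130 mm above the bench. As the red target, but blue.
- job_tray_in (a point): Centre of the inner floor of the yellow job tray (100 x 100 x 20 mm, fixed): the disc lying here tells the target to check.
- spare_tray_in (a point): Centre of the inner floor of the grey spare tray (100 x 100 x 20 mm, fixed), which holds the other disc.
- red_disc: Red disc, 48 mm across, 18 mm tall, lying in one of the two trays. Origin: centre of its underside.
- blue_disc: Blue disc, 48 mm across, 18 mm tall, lying in the other tray. Origin: centre of its underside.
- spray: White bottle with red cap, 60 mm across, 170 mm tall, a bystander. Origin: centre of its underside.
- mug: White mug, 80 mm across, 90 mm tall, a bystander. Origin: centre of its underside.
- wrench: Steel wrench lying flat along its x axis, 180 mm long, 8 mm thick, a bystander. Origin: on the bench below its middle.
- socket: Steel wrench socket, 36 mm across, 40 mm tall, standing up, a bystander. Origin: centre of its underside.
Mind the look-alikes: they are no part of the job. Leave any green or turquoise look-alike of the part that bears red_target_mid alone.

How it is judged:
By the outcome, as a careful person would: the job done as asked, in the order asked, and still so for the second after the job is handed in, while the arm keeps its last pose, push and grip.
It also fails if it takes over 32 s, if anything falls off the work surface, if the arm or the gripper's body presses on something with over 40 N, if the wrist force passes 120 N, or if a joint passes its speed limit or range.

## Robot

A 6-joint arm with a two-finger parallel gripper is mounted at the origin on the work surface. World frame = base frame: x ahead of the robot, y to its left, z up, the work surface at z = 0. Lengths are in m, angles in rad, forces in N, time in s.
With the tool pointing down it reaches from about 0.25 to 0.8 m from the base axis. Payload 3.9 kg.
Tool frame: the origin (TCP) lies on the front face of the gripper's body, between the roots of the fingers; the fingertips stand 73 mm ahead of it and the grasp point (between the pads) lies 54 mm ahead of it; z points along the fingers, y is the direction in which the jaws open and shut (so a half turn about z gives the same grasp; the last joint's range is limited). The gripper opens to 85 mm and grips with 20 to 120 N. Pads are 22 mm wide; open, the fingers measure 114 mm over their backs; the gripper's body (76 mm by 85 mm) begins 54 mm behind the grasp point. The pads swing forward as they close: fully open they stand 13 mm farther back than shut.
Start: joints at [0, 0.26, -0.138, 1.173, 0, 1.571], TCP at [0.525, -0, 0.304] pointing down, gripper open.
Joint ranges: [-2.78, 2.78], [-0.83, 1.72], [-1.28, 1.37], [-1.9, 2.12], [-1.57, 1.48], [-3.14, 3.14]. Speed limits (rad/s): [2.57, 2.57, 3.14, 3.14, 3.14, 3.14].

## Interface

Orientations are given as a unit quaternion [x, y, z, w].
In Python, from bench import sensors, optics, env gives the robot as it stands.
- The arm moves only by the shell command python3 -m crank 'ROWS' [OPENING] [FORCE]. ROWS is JSON, a list of rows, each an object with "offset": the shift along the tool's x, y, z in cm, a list of three; "spin": the turn about the tool's z in rad. A call has 1 to 10 rows; each row is the pose to reach, as a shift and turn from the pose measured when the call began, along the tool's axes at that moment; what a row does not reach only later rows make up. A row lasts 1/12 s, in which the tool goes at most 41.7 mm and 7.16 degrees, less where a joint would pass 70% of its speed; a pose out of reach is approached as far as the arm can. A call with a gripper value outside its range is refused whole. OPENING is the finger opening in cm, from 0 to 8.54, set as the call begins (- or left out, the last holds). The fingers move at their own pace and stop on an object; FORCE is the grip in N (left out, the last holds). Time passes only in rows, so rows that repeat a pose let the fingers close. It gives the time, the measured TCP pose, the force and the opening at its end, in the units of the state.
- sensors.read_state(): the state, without advancing time (a new reading comes with each control period).
- optics.read_camera(name): name is "scene" or "side" or "wrist"; returns (picture, depth): 480x640x3 uint8, red, green, blue; 480x640 float32, m along the optical axis (not along the pixel's ray), 0 where there is no reading.
- optics.get_calibration(name): a dict with "fov_y" (degrees; the focal length in pixels is half the picture's height over the tangent of half this angle, whatever the lens; pixels are square), "cx", "cy" (the principal point, pixels), "k1" (the pictures are not rectified: a ray, as slopes to the right and down, at radius r is drawn at 1 + k1 r^2 times it, then the intrinsics apply), "extrinsics" (4x4, takes a point from world to camera coordinates). Camera axes: x right, y up, looking along -z (the intrinsics and any distortion apply to the point x, -y, -z); pixel columns grow to the right and rows downward; lengths in m; the calibration is good to about 2 mm. A picture is of the moment at which its call begins: read the wrist's pose just before it. get_calibration takes no time and is no camera call; for the wrist camera it gives the pose at the moment of the call.
- env.close_job(): hands the job in, once; it reports no verdict.
The state is a dict: "time": time; "q": joint angles; "joint_velocities": joint speeds; "effort": joint torques, N m; "ee_pos": TCP position; "ee_rot": TCP orientation; "contact_force": force on the tool from outside, world axes, zero at the start; "moment": the same for the moment, N m; "grip_width": finger opening in m.
Only numpy, scipy, OpenCV 4.12 (cv2) and the standard library are available. Lean on these libraries where they do the work, as an engineer would, in place of code of your own. Each camera call takes 0.05 s, during which the arm holds its last target.

## Working session

There is one attempt and no reset: what is moved stays moved. The work goes in short steps, Python scripts to look and compute and a shell command to move; the robot and the scene stay as the last step left them, time stands still between calls to the robot, and variables do not carry over. Pictures are saved under pics/ and viewed, and the job is handed in when it is done.

```bash
mkdir -p pics; ls; python3 - <<'E'
from bench import sensors, optics, env
import cv2,numpy as np
print(sensors.read_state())
for n in ("scene","side"):
    p,d=optics.read_camera(n); np.savez(f"{n}.npz",p=p,d=d); cv2.imwrite(f"pics/{n}0.png",p[:,:,::-1]); print(n,optics.get_calibration(n))
E
```

```text
pics
{'time': 0.0, 'q': array([-1.39231790e-05,  2.60662934e-01, -1.39411499e-01,  1.17269486e+00,
        3.10029980e-06,  1.57080221e+00]), 'joint_velocities': array([-0.00092376, -0.00140355,  0.00173581,  0.00109891,  0.00030308,
        0.00075161]), 'effort': array([-3.22425103e-04, -4.05677426e+01,  2.53926122e+01,  1.89446745e-02,
       -4.02533055e-05,  2.61086342e-05]), 'ee_pos': array([ 5.24442213e-01, -6.53364851e-06,  3.03059769e-01]), 'ee_rot': array([ 7.07113440e-01,  7.07099435e-01, -6.96448408e-04, -6.98646261e-04]), 'contact_force': array([-0.08484586,  1.15186324, -0.09093862]), 'moment': array([0.04053161, 0.00614969, 0.02748324]), 'grip_width': 0.08559401710026623}
scene {'fov_y': 52.300453180037884, 'cx': 309.43867027986744, 'cy': 244.07465504092366, 'k1': -0.039084238823675226, 'extrinsics': array([[ 0.86646825,  0.49917127,  0.00779836, -0.49242984],
       [-0.35630357,  0.60738416,  0.71002271,  0.09162406],
       [ 0.34968633, -0.61799072,  0.7041356 , -1.47905072],
       [ 0.        ,  0.        ,  0.        ,  1.        ]])}
side {'fov_y': 56.60762076607356, 'cx': 330.3070395437541, 'cy': 244.39886117311246, 'k1': -0.09602446082322942, 'extrinsics': array([[-0.92778245, -0.37279489,  0.01561054,  0.51766575],
       [ 0.25114658, -0.59299843,  0.7650348 , -0.22779768],
       [-0.27594404,  0.7137064 ,  0.6437997 , -1.02326711],
       [ 0.        ,  0.        ,  0.        ,  1.        ]])}
```

View pics/scene0.png

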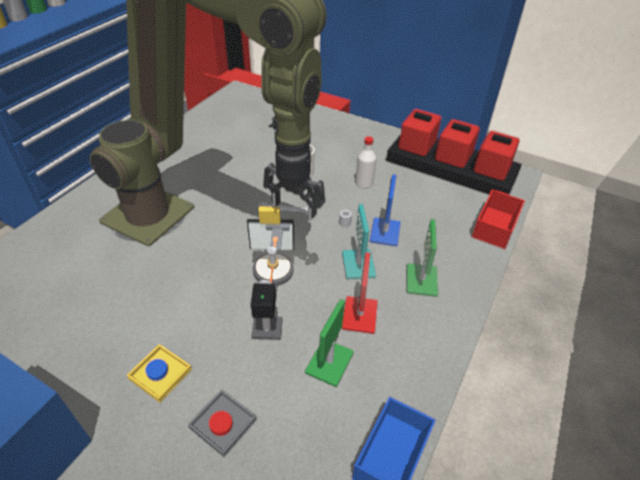

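View pics/side0.png

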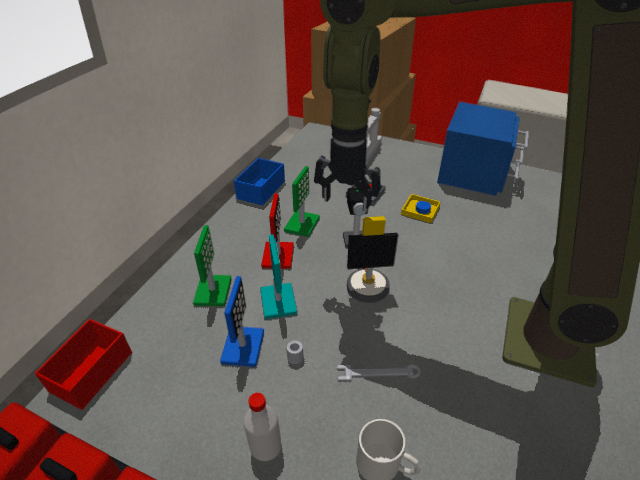

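The blue disc lies in the yellow tray (scene 157,370), so the blue target is the one to check: panel at scene (388,205), side (237,310). The yellow grip is at scene (269,215), side (374,226). Next I measure these.

```bash
cat > h.py <<'E'
import numpy as np,cv2
from bench import optics
def cloud(n,uv,d,cal=None):
    c=cal or optics.get_calibration(n); f=240/np.tan(np.radians(c["fov_y"]/2))
    K=np.array([[f,0,c["cx"]],[0,f,c["cy"]],[0,0,1]])
    s=cv2.undistortPoints(np.array(uv,float).reshape(-1,1,2),K,np.array([c["k1"],0,0,0.])).reshape(-1,2)
    d=np.asarray(d,float).reshape(-1,1)
    P=np.hstack([s*d*[1,-1],-d]); E=c["extrinsics"]
    return (P-E[:3,3])@E[:3,:3]
def project(n,X,cal=None):
    c=cal or optics.get_calibration(n); f=240/np.tan(np.radians(c["fov_y"]/2)); E=c["extrinsics"]
    p=np.atleast_2d(X)@E[:3,:3].T+E[:3,3]; s=p[:,:2]/-p[:,2:]*[1,-1]; r2=(s**2).sum(1,keepdims=True)
    return s*(1+c["k1"]*r2)*f+[c["cx"],c["cy"]]
def ray(n,uv,cal=None):
    a=cloud(n,uv,np.zeros(len(uv)),cal);b=cloud(n,uv,np.ones(len(uv)),cal);return a,b-a
def onz(n,uv,z,cal=None):
    a,b=ray(n,uv,cal);return a+b*((z-a[:,2:])/b[:,2:])
def pts(n,p,d,mask,cal=None):
    v,u=np.nonzero(mask&(d>0)); return cloud(n,np.c_[u,v],d[v,u],cal)
def hsv(p): return cv2.cvtColor(p,cv2.COLOR_RGB2HSV)
def rng(p,lo,hi): return cv2.inRange(hsv(p),np.array(lo),np.array(hi))>0
def box(m,x0,x1,y0,y1):
    o=np.zeros_like(m);o[y0:y1,x0:x1]=m[y0:y1,x0:x1];return o
E
python3 - <<'E'
from h import *
S={n:np.load(n+".npz") for n in("scene","side")}
np.set_printoptions(precision=4,suppress=True)
def desc(t,P):
    print(t,len(P),"med",np.median(P,0),"lo",np.percentile(P,3,axis=0),"hi",np.percentile(P,97,axis=0))
for n,bg,bb,bd in(("scene",(250,290,200,228),(365,410,170,248),(250,295,250,285)),("side",(355,395,212,240),(215,268,270,370),(340,395,265,300))):
    p,d=S[n]["p"],S[n]["d"]
    g=box(rng(p,(18,120,80),(35,255,255)),*bg);P=pts(n,p,d,g);desc(n+" grip",P)
    T=P[P[:,2]>.216];desc(" top",T) if len(T) else 0
    b=box(rng(p,(105,120,40),(125,255,255)),*bb);P=pts(n,p,d,b);desc(n+" blue",P)
    Q=P[(P[:,2]>.09)];desc(" panel",Q)
    r=cv2.minAreaRect(Q[:,:2].astype(np.float32));print("  rect",r)
    Q=P[P[:,2]<.03];desc(" foot",Q);print("  foot rect",cv2.minAreaRect(Q[:,:2].astype(np.float32)))
    w=box(rng(p,(0,0,150),(180,50,255)),*bd);P=pts(n,p,d,w);P=P[P[:,2]<.04];desc(n+" dial",P)
    r=cv2.minEnclosingCircle(P[:,:2].astype(np.float32));print(r)
    # black cam top
p,d=S["scene"]["p"],S["scene"]["d"]
m=box(np.ones((480,640),bool),245,285,275,340);P=pts("scene",p,d,m)
Q=P[(P[:,2]>.145)];desc("camtop",Q);print(cv2.minAreaRect(Q[:,:2].astype(np.float32)))
E
```

```text
scene grip 338 med [ 0.4597 -0.0076  0.2085] lo [ 0.4377 -0.021   0.1832] hi [0.4804 0.007  0.2237]
 top 120 med [ 0.4584 -0.0064  0.2213] lo [ 0.4379 -0.0179  0.2167] hi [0.4792 0.0074 0.2242]
scene blue 702 med [0.6661 0.2689 0.0141] lo [0.618  0.2343 0.0095] hi [0.6968 0.3306 0.1771]
 panel 174 med [0.6682 0.2411 0.1732] lo [0.6438 0.2348 0.0933] hi [0.6763 0.3266 0.1792]
  rect ((0.6576855182647705, 0.2820543646812439), (0.011349702253937721, 0.10335994511842728), 18.997770309448242)
 foot 527 med [0.664  0.2737 0.0132] lo [0.617  0.2336 0.0091] hi [0.6977 0.3313 0.017 ]
  foot rect ((0.6571601629257202, 0.28497087955474854), (0.07567290961742401, 0.10461658984422684), 18.44291877746582)
scene dial 707 med [ 0.4629 -0.0127  0.0203] lo [ 0.3781 -0.0561 -0.0034] hi [0.5174 0.0358 0.0249]
((0.4427439570426941, 0.009496396407485008), 0.08867228031158447)
side grip 395 med [0.4549 0.0035 0.2087] lo [ 0.4332 -0.0111  0.1834] hi [0.4776 0.0152 0.2255]
 top 145 med [0.4549 0.0014 0.223 ] lo [ 0.434  -0.0128  0.2168] hi [0.4762 0.0145 0.2261]
side blue 1574 med [0.6445 0.3064 0.0157] lo [0.6119 0.242  0.0072] hi [0.6854 0.3392 0.1785]
 panel 438 med [0.6437 0.3259 0.1744] lo [0.6344 0.246  0.0966] hi [0.669  0.3377 0.1793]
  rect ((0.6547542810440063, 0.28921160101890564), (0.01268143579363823, 0.10429610311985016), 18.465879440307617)
 foot 1129 med [0.6458 0.3027 0.0149] lo [0.6103 0.2402 0.0062] hi [0.6882 0.3409 0.0179]
  foot rect ((0.6756300926208496, 0.2518545389175415), (0.09471329301595688, 0.19843649864196777), 29.25246238708496)
side dial 348 med [ 0.4713 -0.0083  0.0233] lo [ 0.4166 -0.0425  0.0203] hi [0.4976 0.0263 0.0257]
((0.4585433304309845, -0.0069445958361029625), 0.04710905998945236)
camtop 581 med [ 0.5572 -0.187   0.1538] lo [ 0.5283 -0.2176  0.147 ] hi [ 0.5851 -0.1508  0.1568]
((0.5526382923126221, -0.17933744192123413), (0.05022285506129265, 0.07751352339982986), 27.67606544494629)
```

```bash
python3 - <<'E'
import cv2
a=cv2.imread("pics/scene0.png")[165:345,225:425];b=cv2.imread("pics/side0.png")[190:380,200:430]
cv2.imwrite("pics/ca.png",cv2.resize(a,None,fx=3.3,fy=3.3,interpolation=2));cv2.imwrite("pics/cb.png",cv2.resize(b,None,fx=3.1,fy=3.1,interpolation=2))
E
```

```text
(no output)
```

View pics/ca.png

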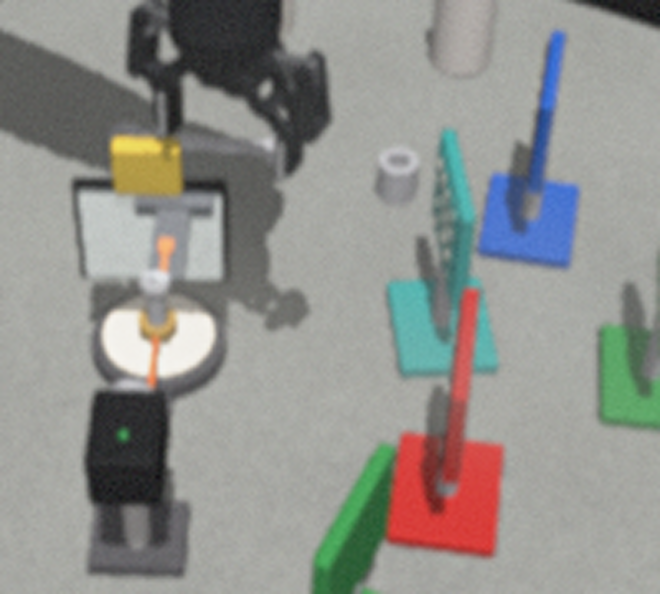

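View pics/cb.png

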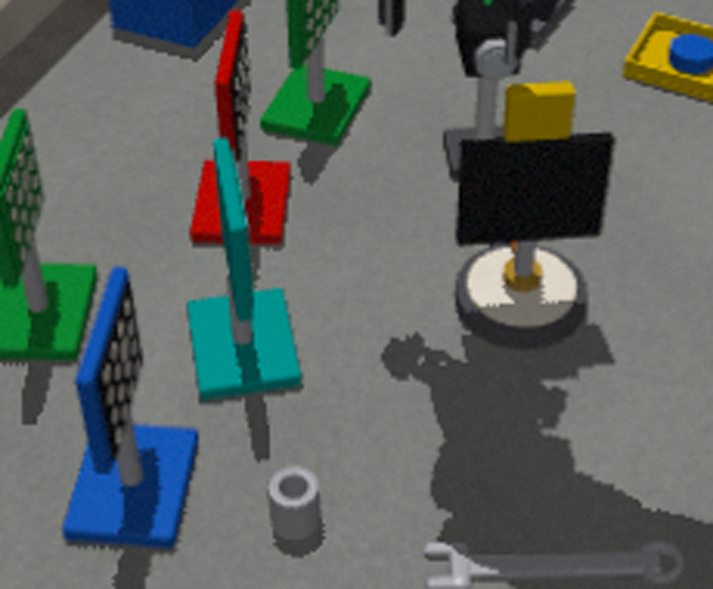

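The crops show the grip, glass, dial and blue panel clearly. Rough values are mirror axis (0.457, -0.003), camera (0.557, -0.185) and blue panel (0.656, 0.286). Next I fit them more tightly and cross-check against the given sizes.

```bash
python3 - <<'E'
from h import *
S={n:np.load(n+".npz") for n in("scene","side")}
np.set_printoptions(precision=4,suppress=True)
def line(P):
    vx,vy,x,y=cv2.fitLine(P[:,:2].astype(np.float32),cv2.DIST_HUBER,0,.001,.001).ravel();return np.array([vx,vy]),np.array([x,y])
deg=lambda v:np.degrees(np.arctan2(v[1],v[0]))
for n,bg,bm,bb in(("scene",(250,290,200,228),(252,293,224,245),(365,410,170,248)),("side",(355,395,212,240),(352,392,240,262),(215,268,270,370))):
    p,d=S[n]["p"],S[n]["d"]
    g=box(rng(p,(18,120,80),(35,255,255)),*bg);G=pts(n,p,d,g)
    F=G[(G[:,2]<.214)&(G[:,2]>.186)];v,c=line(F);print(n,"grip face dir",deg(v),"c",c,"z",F[:,2].mean())
    T=G[G[:,2]>.217]
    u=v; nn=np.array([-v[1],v[0]]); print("  along lo/hi",np.percentile(T[:,:2]@u,[1,99]),np.percentile(F[:,:2]@u,[1,99]),"top normal",np.percentile(T[:,:2]@nn,[1,50,99])-c@nn,'mid',T[:,:2].mean(0))
    M=pts(n,p,d,box(np.ones((480,640),bool),*bm));M=M[(M[:,2]>.09)&(M[:,2]<.175)];v,c=line(M);print(n," mirror face dir",deg(v),c,len(M))
    b=box(rng(p,(105,120,40),(125,255,255)),*bb);P=pts(n,p,d,b)
    Q=P[(P[:,2]>.172)];print("  blue top z",np.median(Q[:,2]),cv2.minAreaRect(Q[:,:2].astype(np.float32)))
p,d=S["scene"]["p"],S["scene"]["d"]
P=pts("scene",p,d,box(np.ones((480,640),bool),245,285,275,340))
Q=P[(P[:,2]>.150)];print("cam",cv2.minAreaRect(Q[:,:2].astype(np.float32)), Q.mean(0))
# dial ellipse fits in image -> plane
for n,bd in(("scene",(250,295,250,285)),("side",(340,395,265,300))):
    p,d=S[n]["p"],S[n]["d"];P=pts(n,p,d,box(np.ones((480,640),bool),*bd));P=P[(P[:,2]>.016)&(P[:,2]<.027)]
    h=cv2.convexHull(P[:,:2].astype(np.float32)).reshape(-1,2)
    print("foot hull circle",cv2.minEnclosingCircle(h),P[:,2].mean())
E
```

```text
scene grip face dir 28.621716 c [ 0.4609 -0.0099] z 0.2002756030759276
  along lo/hi [0.3758 0.4239] [0.3748 0.4236] top normal [-0.0032  0.0045  0.0148] mid [ 0.4584 -0.0054]
scene  mirror face dir 28.805096 [ 0.4602 -0.0018] 840
  blue top z 0.17609414215045982 ((0.6574783325195312, 0.28271380066871643), (0.009887374006211758, 0.10203772783279419), 17.88412857055664)
side grip face dir 26.044687 c [0.454 0.005] z 0.20024366069645796
  along lo/hi [0.3848 0.4328] [0.3857 0.4331] top normal [-0.0138 -0.0022  0.003 ] mid [0.4553 0.0015]
side  mirror face dir 28.256845 [0.4659 0.0161] 875
  blue top z 0.17749596482382865 ((0.6550191044807434, 0.28840458393096924), (0.01267283409833908, 0.1025971993803978), 18.45534324645996)
cam ((0.5552935600280762, -0.18401077389717102), (0.049466557800769806, 0.06641454994678497), 28.008338928222656) [ 0.5563 -0.186   0.154 ]
foot hull circle ((0.4575653076171875, -0.005601172801107168), 0.05487177148461342) 0.020462647913052252
foot hull circle ((0.4569605886936188, -0.001927702222019434), 0.05713462084531784) 0.021580034717531626
```

The measurements agree:
- Grip thickness and camera box size match the given sizes.
- The mirror normal is -61.5°, and the axis-to-camera direction is -61.6°.
- The axis is at (0.4573, -0.003).
- The blue target bears 55.5°, so q ≈ 58.5° and the final normal is about -3°.

First move: shift and spin above the grip.

```bash
python3 -m crank '[{"offset":[-0.3,-3,0],"spin":0.12},{"offset":[-0.3,-5,0],"spin":0.24},{"offset":[-0.3,-6.7,0],"spin":0.36},{"offset":[-0.3,-6.7,0],"spin":0.48},{"offset":[-0.3,-6.7,0],"spin":0.6},{"offset":[-0.3,-6.7,0],"spin":0.72},{"offset":[-0.3,-6.7,0],"spin":0.84},{"offset":[-0.3,-6.7,0],"spin":0.96},{"offset":[-0.3,-6.7,0],"spin":1.073},{"offset":[-0.3,-6.7,0],"spin":1.073}]' 8.5
python3 - <<'E'
from h import *
from bench import sensors
from scipy.spatial.transform import Rotation as R
np.set_printoptions(precision=4,suppress=True)
s=sensors.read_state();print(R.from_quat(s["ee_rot"]).as_matrix(),s["ee_pos"],s["q"])
c=optics.get_calibration("wrist");p,d=optics.read_camera("wrist");cv2.imwrite("pics/w1.png",p[:,:,::-1])
g=rng(p,(18,120,80),(35,255,255));G=pts("wrist",p,d,g,c);T=G[(G[:,2]>.21)];print(len(T))
print(np.median(T,0),cv2.minAreaRect(T[:,:2].astype(np.float32)))
E
```

```text
time: 0.93
ee_pos: [0.4572, -0.003, 0.3029]
ee_rot: [0.969, 0.245, -0.001, -0.0]
contact_force: [0.4, -1.0, -0.8]
grip_width: 0.0853
[[ 0.8795  0.4759 -0.0027]
 [ 0.4759 -0.8795  0.    ]
 [-0.0024 -0.0013 -1.    ]] [ 0.4572 -0.003   0.3029] [-0.0066  0.1464 -0.2888  1.1383  0.      2.639 ]
4172
[0.4616 0.0018 0.2235] ((0.4729450047016144, -0.030488546937704086), (0.05024762824177742, 0.0838446319103241), 28.417577743530273)
```

View pics/w1.png

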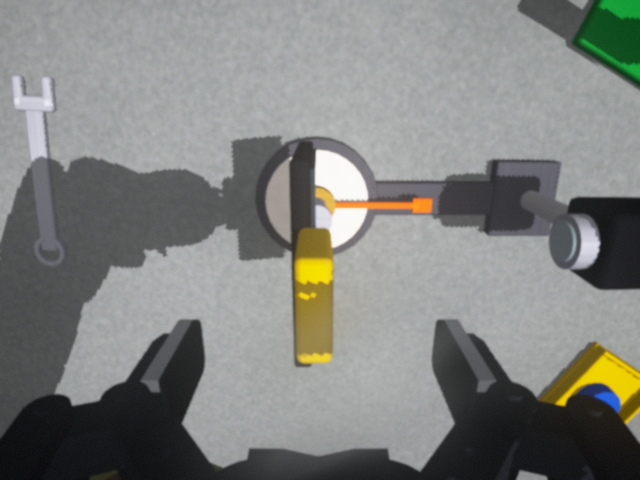

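The wrist view shows the grip (columns 295-332, rows 230-360) squarely between the open fingers (columns 200 and 435). The needle points to the camera. Descend 4.2 cm and close.

```bash
python3 -m crank '[{"offset":[0,0,1.5],"spin":0},{"offset":[0,0,3],"spin":0},{"offset":[0,0,4.2],"spin":0},{"offset":[0,0,4.2],"spin":0}]' 8.5
python3 -m crank '[{"offset":[0,0,0],"spin":0},{"offset":[0,0,0],"spin":0},{"offset":[0,0,0],"spin":0},{"offset":[0,0,0],"spin":0},{"offset":[0,0,0],"spin":0},{"offset":[0,0,0],"spin":0},{"offset":[0,0,0],"spin":0},{"offset":[0,0,0],"spin":0}]' 1.0 50
```

```text
time: 1.32
ee_pos: [0.4554, -0.003, 0.2586]
ee_rot: [0.969, 0.249, -0.004, -0.001]
contact_force: [-0.9, -0.1, 0.1]
grip_width: 0.0849
time: 1.98
ee_pos: [0.4553, -0.0022, 0.2593]
ee_rot: [0.968, 0.249, -0.003, -0.002]
contact_force: [-2.7, 4.9, 5.5]
grip_width: 0.0152
```

Gripped at 15.2 mm with low forces. Turn by about -1.02 rad (counter-clockwise from above).

```bash
python3 -m crank '[{"offset":[0,0,0],"spin":-0.11},{"offset":[0,0,0],"spin":-0.22},{"offset":[0,0,0],"spin":-0.33},{"offset":[0,0,0],"spin":-0.44},{"offset":[0,0,0],"spin":-0.55},{"offset":[0,0,0],"spin":-0.66},{"offset":[0,0,0],"spin":-0.77},{"offset":[0,0,0],"spin":-0.88},{"offset":[0,0,0],"spin":-0.98},{"offset":[0,0,0],"spin":-1.02}]'
python3 -m crank '[{"offset":[0,0,0],"spin":0},{"offset":[0,0,0],"spin":0}]'
python3 - <<'E'
from h import *
from bench import sensors
from scipy.spatial.transform import Rotation as R
np.set_printoptions(precision=4,suppress=True)
s=sensors.read_state();Y=R.from_quat(s["ee_rot"]).as_matrix()[:,1];print("tool y yaw",np.degrees(np.arctan2(Y[1],Y[0])),s["ee_pos"],s["contact_force"],s["moment"])
for n in("scene","side","wrist"):
    c=optics.get_calibration(n);p,d=optics.read_camera(n);np.savez(n+"2.npz",p=p,d=d,E=c["extrinsics"]);cv2.imwrite(f"pics/{n}2.png",p[:,:,::-1])
    m=rng(p,(5,150,130),(16,255,255));P=pts(n,p,d,m,c);P=P[(P[:,2]>.025)&(P[:,2]<.045)&(np.hypot(P[:,0]-.457,P[:,1]+.003)<.11)]
    if len(P)>10:
        r=P[:,:2]-[.4573,-.003];a=np.degrees(np.arctan2(r[:,1],r[:,0]));k=np.hypot(*r.T)>.05
        v=cv2.fitLine(P[:,:2].astype(np.float32),cv2.DIST_HUBER,0,.001,.001).ravel()
        print(n,len(P),"bearing",np.median(a),np.median(a[k]) if k.any() else None,"line",np.degrees(np.arctan2(v[1],v[0])),np.hypot(*r.T).max(),P[:,2].mean())
E
```

```text
time: 2.82
ee_pos: [0.4558, -0.0025, 0.2593]
ee_rot: [0.722, 0.692, -0.002, -0.002]
contact_force: [0.4, 1.1, -0.6]
grip_width: 0.0157
time: 2.98
ee_pos: [0.4558, -0.0025, 0.2593]
ee_rot: [0.723, 0.691, -0.002, -0.002]
contact_force: [-1.5, 1.7, -0.1]
grip_width: 0.0156
tool y yaw -2.524624085328902 [ 0.4558 -0.0025  0.2593] [-1.5265  1.7134 -0.0824] [-0.2267 -0.2553 -0.0338]
side 69 bearing 58.05954644587013 57.449574642278264 line 56.794437 0.09781708002782805 0.036041830931030534
wrist 670 bearing 59.04243685627013 58.32197333335445 line 55.2226 0.09895961436084542 0.03575968480206788
```

View pics/scene2.png

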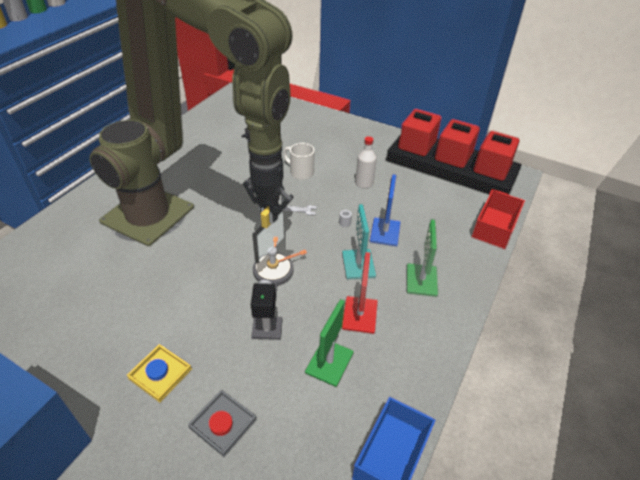

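View pics/side2.png

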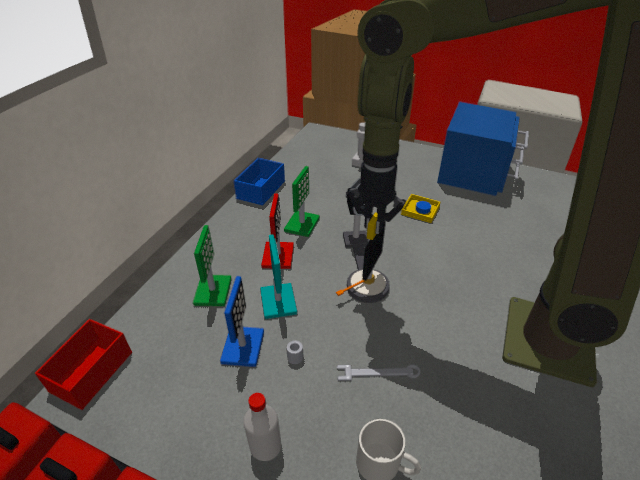

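View pics/wrist2.png

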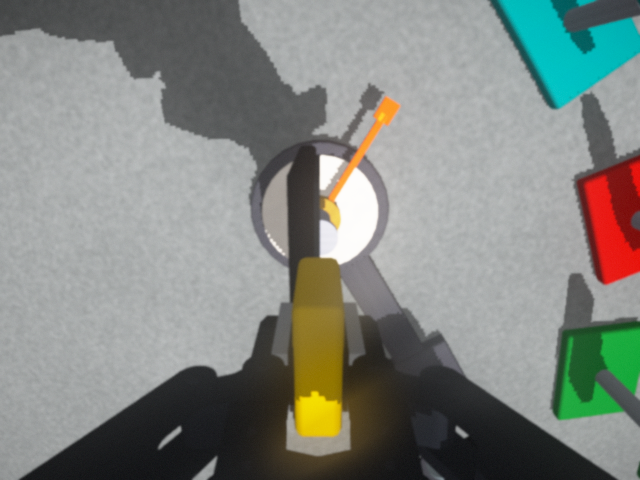

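The scene, side and wrist pictures all show the needle (side tip 342,292; wrist tip 388,108) pointing at the blue target. The bearings differ by a few degrees, so I refine them per camera against the foot centre seen in the same image.

```bash
python3 - <<'E'
from h import *
np.set_printoptions(precision=4,suppress=True)
from scipy.optimize import least_squares
deg=lambda v:np.degrees(np.arctan2(v[1],v[0]))
tgt={"scene":[.6575,.2827],"side":[.655,.2886],"wrist":[.6562,.2857]}
for n in("scene","side","wrist"):
    z=np.load(n+"2.npz");p,d=z["p"],z["d"];c=dict(optics.get_calibration(n));c["extrinsics"]=z["E"]
    b={"scene":(245,320,240,290),"side":(330,400,260,305),"wrist":(240,420,80,285)}[n]
    P=pts(n,p,d,box(np.ones((480,640),bool),*b),c)
    F=P[(P[:,2]>.014)&(P[:,2]<.028)&(np.hypot(P[:,0]-.457,P[:,1]+.003)<.063)]
    h=cv2.convexHull(F[:,:2].astype(np.float32)).reshape(-1,2)
    f=least_squares(lambda q:np.hypot(*(h-q).T)-.055,[.457,-.003],loss="soft_l1",f_scale=.001)
    o=f.x;print(n,"foot",o,"rms",np.sqrt(np.mean(f.fun**2)),len(h),"z",F[:,2].mean())
    m=box(rng(p,(4,110,90),(17,255,255)),*b);v,u=np.nonzero(m)
    N=onz(n,np.c_[u,v],.037,c)[:,:2];r=N-o;R=np.hypot(*r.T);k=(R>.03)&(R<.11)
    N=N[k];l=cv2.fitLine(N.astype(np.float32),cv2.DIST_HUBER,0,.001,.001).ravel()
    L=l[:2]*np.sign(l[1]);off=L[0]*(o-l[2:])[1]-L[1]*(o-l[2:])[0]
    tip=N[np.hypot(*(N-o).T)>.08]
    print("  needle n",k.sum(),"line",deg(L),"axis offset from line mm",off*1e3,"tip bearing",deg(tip.mean(0)-o),"tip r",np.hypot(*(N-o).T).max(),"target bearing",deg(np.array(tgt[n])-o))
E
```

```text
scene foot [ 0.4577 -0.0048] rms 0.0014185354990880088 21 z 0.019904974702141594
  needle n 56 line 54.917778 axis offset from line mm -0.9233522864688787 tip bearing 69.67780280258268 tip r 0.09579682392647289 target bearing 55.203804961461216
side foot [ 0.4555 -0.0018] rms 0.00116202321169755 33 z 0.02129982760057602
  needle n 78 line 58.27965 axis offset from line mm 1.8893733082280921 tip bearing 57.066265204970776 tip r 0.09901946508562715 target bearing 55.51164417810436
wrist foot [ 0.4567 -0.0015] rms 0.0019761209247181476 59 z 0.020968313181415912
  needle n 936 line 56.08583 axis offset from line mm -1.3966000350864385 tip bearing 56.99523242229602 tip r 0.09828618240075084 target bearing 55.211101372754015
```

```bash
python3 - <<'E'
from h import *
np.set_printoptions(precision=4,suppress=True)
deg=lambda v:np.degrees(np.arctan2(v[1],v[0]))
z=np.load("wrist2.npz");p,d=z["p"],z["d"];c=dict(optics.get_calibration("wrist"));c["extrinsics"]=z["E"]
print("cam centre",-z["E"][:3,:3].T@z["E"][:3,3])
m=box(rng(p,(15,80,40),(38,255,255)),280,360,250,440)
for zz,rows in((.223,None),):
    e=[]
    for r in range(255,440,20):
        u=np.nonzero(m[r])[0]
        if len(u)>20:
            P=cloud("wrist",[[u[len(u)//2],r]],[d[r,u[len(u)//2]]],c)[0];e.append((r,u[0],u[-1]));print(r,u[0],u[-1],P)
# mirror top edge (black) rows150-255
P=pts("wrist",p,d,box(np.ones((480,640),bool),285,325,140,255),c);M=P[(P[:,2]>.172)&(P[:,2]<.19)]
print(len(M),cv2.minAreaRect(M[:,:2].astype(np.float32)),np.median(M,0))
l=cv2.fitLine(M[:,:2].astype(np.float32),cv2.DIST_HUBER,0,.001,.001).ravel();print("top edge dir",deg(l[:2]))
# scene glass + side back
for n,b in(("scene",(250,290,215,275)),("side",(355,390,225,285))):
    z=np.load(n+"2.npz");P=pts(n,z["p"],z["d"],box(np.ones((480,640),bool),*b));M=P[(P[:,2]>.085)&(P[:,2]<.176)&(abs(P[:,0]-.457)<.025)]
    l=cv2.fitLine(M[:,:2].astype(np.float32),cv2.DIST_HUBER,0,.001,.001).ravel();print(n,len(M),"glass dir",deg(l[:2]),M.mean(0))
E
```

```text
cam centre [0.4606 0.0809 0.3301]
275 296 339 [0.4575 0.0243 0.2   ]
295 293 341 [0.4572 0.0239 0.2146]
315 292 344 [0.4575 0.0215 0.223 ]
335 291 345 [0.4572 0.0148 0.2232]
355 289 347 [0.4569 0.0075 0.2229]
375 280 359 [0.4572 0.0004 0.2233]
395 280 359 [ 0.4569 -0.0071  0.2236]
415 280 359 [ 0.4569 -0.0157  0.2232]
435 280 359 [ 0.4562 -0.0243  0.2231]
2748 ((0.45218774676322937, 0.04025343805551529), (0.03448369354009628, 0.012424515560269356), 87.6004867553711) [0.4523 0.0417 0.1803]
top edge dir 89.94532
scene 781 glass dir 86.44596 [ 0.4557 -0.0148  0.1297]
side 513 glass dir 86.6606 [0.4459 0.015  0.1317]
```

```bash
python3 - <<'E'
from h import *
from bench import sensors
from scipy.spatial.transform import Rotation as R
np.set_printoptions(precision=4,suppress=True)
deg=lambda v:np.degrees(np.arctan2(v[1],v[0]))
s=sensors.read_state()
def T(pos,q):
    M=np.eye(4);M[:3,:3]=R.from_quat(q).as_matrix();M[:3,3]=pos;return M
z=np.load("wrist2.npz");Tn=T(s["ee_pos"],s["ee_rot"])
X=z["E"]@Tn   # tool->cam
M1=np.eye(4);M1[:3,:3]=R.from_matrix(np.linalg.svd(np.array([[.8795,.4759,-.0027],[.4759,-.8795,0],[-.0024,-.0013,-1]]))[0]@np.linalg.svd(np.array([[.8795,.4759,-.0027],[.4759,-.8795,0],[-.0024,-.0013,-1]]))[2]).as_matrix();M1[:3,3]=[.4572,-.003,.3029]
E1=X@np.linalg.inv(M1)
base=dict(optics.get_calibration("wrist"))
for nm,p,E,b in(("parked",cv2.imread("pics/w1.png")[:,:,::-1].copy(),E1,(335,440,190,220)),("now",z["p"],z["E"],(325,405,90,205))):
    c=dict(base);c["extrinsics"]=E
    m=box(rng(p,(4,130,110),(16,255,255)),*b);v,u=np.nonzero(m);N=onz("wrist",np.c_[u,v],.037,c)[:,:2]
    l=cv2.fitLine(N.astype(np.float32),cv2.DIST_HUBER,0,.001,.001).ravel();a=deg(l[:2])
    # dial white + foot outer circle by dark/bright edges: ellipse from white mask hull
    print(nm,len(N),"line",a,"centre",N.mean(0),"px",u.min(),u.max(),v.min(),v.max(),"point of line 55mm... foot")
    cv2.imwrite(f"pics/crop_{nm}.png",cv2.resize(p[120:290,230:450][:,:,::-1],None,fx=3.5,fy=3.5))
    if nm=="parked":
        # bar edges & camera stand direction: axis -> post
        print(" bar dir pts", onz("wrist",[[380,184],[440,184],[380,206],[440,209]],.02,c))
E
```

```text
parked 799 line -61.61112 centre [ 0.4879 -0.0578] px 335 431 197 212 point of line 55mm... foot
 bar dir pts [[ 0.4966 -0.0439  0.02  ]
 [ 0.5221 -0.0903  0.02  ]
 [ 0.4797 -0.0542  0.02  ]
 [ 0.5032 -0.103   0.02  ]]
now 747 line 55.8193 centre [0.4937 0.0564] px 327 399 97 202 point of line 55mm... foot
```

The same-camera comparison is the cleanest one. The needle was at -61.6° when parked and is at 55.8° now, so it turned 117.4°. That gives q = 58.7°, which matches the tool's rotation. The target bears 55.2-55.7°, so I trim back 0.2° and check.

```bash
python3 -m crank '[{"offset":[0,0,0],"spin":0.004},{"offset":[0,0,0],"spin":0.004},{"offset":[0,0,0],"spin":0.004},{"offset":[0,0,0],"spin":0.004},{"offset":[0,0,0],"spin":0.004},{"offset":[0,0,0],"spin":0.004}]'
python3 - <<'E'
from h import *
from bench import sensors
from scipy.spatial.transform import Rotation as R
s=sensors.read_state();Y=R.from_quat(s["ee_rot"]).as_matrix()[:,1];print("tool y yaw",np.degrees(np.arctan2(Y[1],Y[0])),s["ee_pos"],s["time"],s["contact_force"],s["grip_width"],abs(s["joint_velocities"]).max())
c=optics.get_calibration("wrist");p,d=optics.read_camera("wrist")
m=box(rng(p,(4,130,110),(16,255,255)),325,405,90,205);v,u=np.nonzero(m);N=onz("wrist",np.c_[u,v],.037,c)[:,:2]
l=cv2.fitLine(N.astype(np.float32),cv2.DIST_HUBER,0,.001,.001).ravel();print(np.degrees(np.arctan2(l[1],l[0])),N.mean(0))
E
```

```text
time: 3.63
ee_pos: [0.4559, -0.0025, 0.2593]
ee_rot: [0.724, 0.69, -0.002, -0.002]
contact_force: [-0.5, 2.6, -1.2]
grip_width: 0.015
tool y yaw -2.750411592929138 [ 0.45585146 -0.00252943  0.25928645] 3.6333 [-0.54185164  2.63333431 -1.2353088 ] 0.014976387999963578 0.0007992217682475879
54.846428 [0.49407505 0.05606606]
```

The needle now reads 54.8°, against about 55.4° expected from the tool, and the target bears 55.2-55.7°. Everything is steady and the grip is firm, so I hand it in.

```bash
python3 -c "
from bench import env
print(env.close_job())"
```

```text
the job is handed in; nothing more can be done
None
```

The blue disc was in the yellow job tray, so I turned the mirror about 58.5° to aim the camera at the blue target. I handed the job in while still gripping the mirror, at 3.7 s of the 32 s limit.

- **Aim:** the tool's rotation puts the reflected line of sight at about 55.4°. The blue target bears 55.2–55.7°, depending on which camera measured it.
- **Steadiness:** the grip held at 15 mm opening (the grip block is 16 mm thick), outside forces were under 3 N, and the arm was still.
- **Disagreements:** the last wrist-camera reading of the needle was 54.8°, about 0.5° below the tool-based figure. Before the final 0.2° trim, needle readings from the different cameras ranged from 54.9° to 58.3°. I trusted the tool's rotation because it matched the needle's turn from parked, seen by the wrist camera.

I touched nothing but the mirror's grip.

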